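# Put the hand tools back in the fitted tray

## Robot

A 6-joint arm with a two-finger parallel gripper is mounted at the origin on a cart in front of the work surface, level with it; the furniture and walls round the work are solid. World frame = base frame: x ahead of the robot, y to its left, z up, the work surface at z = 0. Lengths are in mm, angles in rad, forces in N, time in s.
With the tool pointing down it reaches from about 275 to 750 mm from the base axis. Payload 10.2 kg.
Tool frame: the origin (TCP) lies at the very end of the fingers, on their centre line; the grasp point (between the pads) lies 19 mm behind it; z points along the fingers, y is the line along which they close (so a half turn about z gives the same grasp; the last joint's range is limited). The gripper opens to 85 mm and grips with 20 to 120 N. Pads are 22 mm wide; open, the fingers measure 114 mm over their backs; the gripper's body (76 mm by 85 mm) begins 54 mm behind the grasp point. The pads swing forward as they close: fully open they stand 13 mm farther back than shut.
Start: joints at [0.886, 0.313, 1.498, -0, 1.331, -0.223], TCP at [233.932, 470.007, 231.294] pointing down, gripper open.
Joint ranges: [-2.94, 2.94], [-0.97, 2.17], [0.19, 2.56], [-1.23, 4.37], [0.02, 3.11], [-2.88, 2.88]. Speed limits (rad/s): [2.39, 2.39, 3.01, 3.14, 3.14, 3.14].

## Interface

Orientations are given as a unit quaternion [w, x, y, z].
In Python, from rig import * gives the robot as it stands. The module is installed in compiled form; this text tells all that it offers.
- The arm moves only by the shell command python3 -m crank 'ROWS' [FORCE]. ROWS is JSON, a list that holds one entry, the list of rows, each a list of 7 numbers: the shift along the tool's x, y, z in units of 25 mm (1.0 is 25 mm), then the turn, a rotation vector about the tool's x, y, z in units of 8 degrees (1.0 is 8 degrees), then the finger opening in mm, from 0 to 85.4. A call has exactly 8 rows; each row shifts and turns the commanded pose from where the row before left it, along the tool's axes as they then stand; what a row does not reach is not made up. A row lasts 1/10 s, in which the tool goes at most 50 mm and 8.59 degrees, less where a joint would pass 70% of its speed; a pose out of reach is approached as far as the arm can. A call is refused whole if a number of a shift passes 1 or a number of a turn 1, either way. A call with a gripper value outside its range is refused whole. The fingers move at their own pace and stop on an object; FORCE is the grip in N (left out, the last holds). Time passes only in rows, so rows that do not move let the fingers close, or fill a call up. It gives the time, the measured TCP pose, the force, the opening and the grip force at its end, in the units of the state.
- sense(): the state, without advancing time (a new reading comes with each control period).
- capture(name): name is "side" or "top"; returns the picture (400x640x3 uint8, blue, green, red); there is no depth.
- camera_model(name): a dict with "fx", "fy", "cx", "cy" (pixels), "world_from_camera" (4x4, takes a point from camera to world coordinates). Camera axes: x right, y up, looking along -z (the intrinsics and any distortion apply to the point x, -y, -z); pixel columns grow to the right and rows downward; lengths in mm; the calibration is good to about 2 mm. A picture is of the moment at which its call begins. camera_model takes no time and is no camera call.
- finish_job(): hands the job in; it is judged then, once.
The state is a dict: "time_s": time; "joints": joint angles; "dq": joint speeds; "tau": joint torques, N m; "eef_pos": TCP position; "ee_rot": TCP orientation; "force": force on the tool from outside, world axes, zero at the start; "wrist_torque": the same for the moment, N m; "grip_width": opening from 0.0 (shut) to 1.0 (fully open); "grip_force": force on a finger pad.
Only numpy, scipy, OpenCV 4.12 (cv2) and the standard library are available. Lean on these libraries where they do the work, as an engineer would, in place of code of your own. Each camera call takes 0.05 s, during which the arm holds its last target. There are 200 camera calls.

## Task

Put the four tools that lie in a row to the right of the fitted tray - the small plane, the sanding block, the marking gauge and the screwdriver - back into the tray, each fully home in the pocket cut to its shape and lying flat on the pocket's blue floor. Don't knock the glue bottle that stands behind them.

Things in the scene. Friction and masses are not known exactly. Their poses are not given: they have to be found in the camera images.
- plane: small dark wooden hand plane standing on its sole, steel iron and wedge sticking up; 50 (x) x 150 (y) x 74 mm high, 0.32 kg. Origin: centre of the underside; z up, y along it. Body 50 mm wide, 28 mm high; iron and wedge (32 mm wide, to 74 mm high) stand at y -67 to +7 mm. Grip the body across x near y = 0, fingertips 12 mm or more above the underside (clear of the pocket's rim)
- block: red-brown cork sanding block lying flat; 60 wide (x; 63 with its paper) x 101 long (y) x 33 mm high, 0.06 kg. Origin: centre of the underside; z up, y along its length. Grip it across x at y = 0, fingertips 12 mm or more above the underside
- gauge: wooden marking gauge lying down: beam 14 mm wide (x), 210 long (y -105 to +105), top at 42 mm, through a fence 62 wide (x), at y +32 to +57, 54 mm high, brass thumbscrew on top (to 69 mm); 0.13 kg. Origin: under the beam's middle, at the underside; z up, +y to the end with the fence. Grip the beam across x near y = +10 mm, fingertips 12 mm or more above the underside
- driver: red-handled screwdriver lying flat, 228 mm long (y); handle 29 wide (x), 31 mm high, y +13 to +114 mm; 6 mm shaft from there to y = -114; 0.11 kg. Origin: under its middle, level with the handle's underside; z up, +y to the handle end. Grip the handle across x near y = +52 mm (its centre of mass), low: fingertips 3 to 5 mm above the underside
- inlay_plane: inlay for the small plane: pale MDF plate 94 (x) x 260 (y) x 16 mm in the tray, fixed. Origin: centre of its underside; z up. Pocket 10 mm deep, blue floor 6 mm above the origin. A tool that is home has its origin 6 mm above this one, axes along these, either way round, 8 mm play all round. Pocket: long plain rectangle 66 (x) x 166 (y) mm, centred
- inlay_block: inlay for the sanding block: pale MDF plate 94 (x) x 260 (y) x 16 mm in the tray, fixed. Origin: centre of its underside; z up. Pocket 10 mm deep, blue floor 6 mm above the origin. A tool that is home has its origin 6 mm above this one, axes along these, either way round, about 8 mm play all round. Pocket: short wide rectangle 78 (x) x 116 (y) mm, centred
- inlay_gauge: inlay for the marking gauge: pale MDF plate 94 (x) x 260 (y) x 16 mm in the tray, fixed. Origin: centre of its underside; z up. Pocket 10 mm deep, blue floor 6 mm above the origin. A tool that is home has its origin 6 mm above this one, axes along these, +y to +y, 8 mm play. Pocket: cross: slot 30 x 226 mm with a part 78 mm wide (x) at y +24 to +65 for the fence
- inlay_driver: inlay for the screwdriver: pale MDF plate 94 (x) x 260 (y) x 16 mm in the tray, fixed. Origin: centre of its underside; z up. Pocket 10 mm deep, blue floor 6 mm above the origin. A tool that is home has its origin 6 mm above this one, axes along these, +y to +y, 8 mm play. Pocket: slot 24 mm wide (to y -122), 45 for the handle (y +5 to +122), finger notches 80 wide, as deep, y +30 to +78
- glue_bottle: white wood-glue bottle with a blue label and red cap, standing behind the work by the near left corner of the tool chest, 60 mm diameter, 188 mm high; bystander. Origin: centre of its underside.
Not all that is in view belongs to the job. What is shaped like the block but yellow is not meant.

How it is judged:
By the outcome, as a careful person would: the job done as asked, in the order asked, and still so for the second after the job is handed in, with the robot touching nothing.
It also fails if it takes over 122 s, if anything falls off the work surface, if the arm or the gripper's body presses on something with over 40 N, if the wrist force passes 120 N, or if a joint passes its speed limit or range.

## Working session

There is one attempt and no reset: what is moved stays moved. The work goes in short steps, Python scripts to look and compute and a shell command to move; the robot and the scene stay as the last step left them, time stands still between calls to the robot, and variables do not carry over. Pictures are saved under pics/ and viewed, at most 14 in all, crops included, and the job is handed in when it is done.

```bash
mkdir -p pics; cat > h.py <<'E'
from rig import *
import numpy as np, cv2
def snap(n,f):
    im=np.array(capture(n)); cv2.imwrite('pics/'+f+'.png',im); return im
def ray(n,u,v,z):
    m=camera_model(n); T=np.array(m["world_from_camera"])
    d=np.array([(u-m["cx"])/m["fx"],-(v-m["cy"])/m["fy"],-1.]); d=T[:3,:3]@d; o=T[:3,3]
    return (o+d*(z-o[2])/d[2])
def pix(n,p):
    m=camera_model(n); T=np.linalg.inv(np.array(m["world_from_camera"])); q=T[:3,:3]@np.array(p,float)+T[:3,3]
    return np.array([m["cx"]+m["fx"]*q[0]/-q[2], m["cy"]-m["fy"]*q[1]/-q[2]])
E
python3 - <<'E'
from h import *
for n in("top","side"):
    snap(n,n+'0'); m=camera_model(n); print({k:(np.round(v,3).tolist()) if not isinstance(v,str) else v for k,v in m.items()})
s=sense(); print({k:np.round(v,3).tolist() for k,v in s.items()})
E
```

```text
{'fx': 409.784, 'fy': 409.784, 'cx': 317.643, 'cy': 193.359, 'world_from_camera': [[-0.029, 0.994, -0.105, 398.148], [-0.999, -0.033, -0.04, -130.547], [-0.043, 0.104, 0.994, 1679.887], [0.0, 0.0, 0.0, 1.0]]}
{'fx': 490.124, 'fy': 490.124, 'cx': 320.529, 'cy': 196.607, 'world_from_camera': [[0.884, 0.177, -0.434, -131.734], [-0.468, 0.349, -0.812, -1349.716], [0.007, 0.92, 0.391, 640.41], [0.0, 0.0, 0.0, 1.0]]}
{'time_s': 0.1, 'joints': [0.886, 0.313, 1.498, -0.0, 1.331, -0.223], 'dq': [-0.003, -0.002, -0.002, 0.001, -0.002, 0.001], 'tau': [0.004, -41.29, -26.014, -0.0, 0.003, 0.0], 'eef_pos': [233.8, 469.821, 230.8], 'ee_rot': [-0.0, 0.229, 0.973, -0.001], 'force': [-0.453, 0.256, -0.137], 'wrist_torque': [-0.065, 0.026, 0.003], 'grip_force': 0.0, 'grip_width': 0.999}
```

View pics/top0.png

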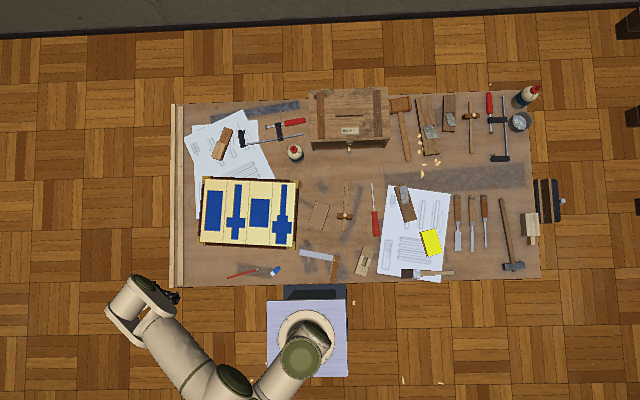

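View pics/side0.png

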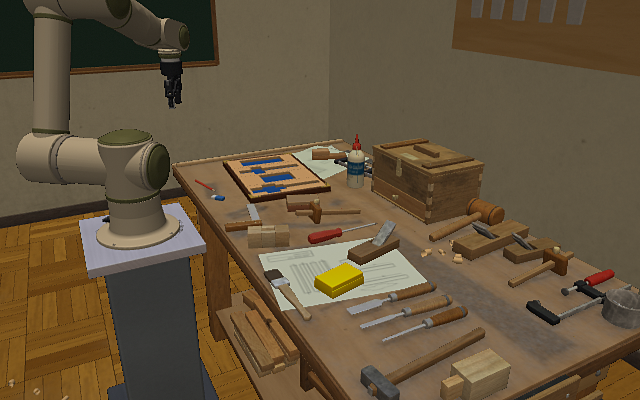

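```bash
python3 - <<'E'
import cv2
t=cv2.imread('pics/top0.png'); s=cv2.imread('pics/side0.png')
cv2.imwrite('pics/c1.png',cv2.resize(t[168:290,292:452],None,fx=4.9,fy=4.9,interpolation=cv2.INTER_CUBIC))
cv2.imwrite('pics/c2.png',cv2.resize(t[165:260,190:310],None,fx=6,fy=6,interpolation=cv2.INTER_CUBIC))
cv2.imwrite('pics/c3.png',cv2.resize(s[130:310,220:440],None,fx=3.3,fy=3.3,interpolation=cv2.INTER_CUBIC))
E
```

```text
(no output)
```

View pics/c1.png

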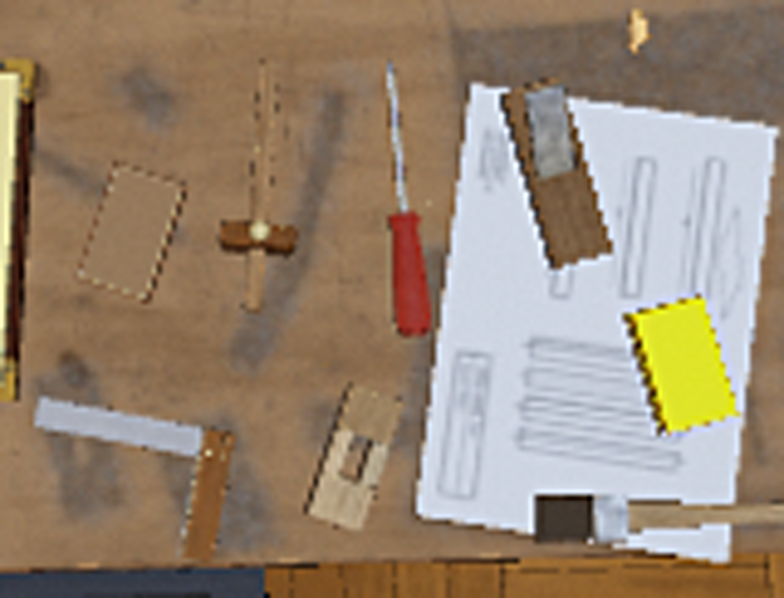

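View pics/c2.png

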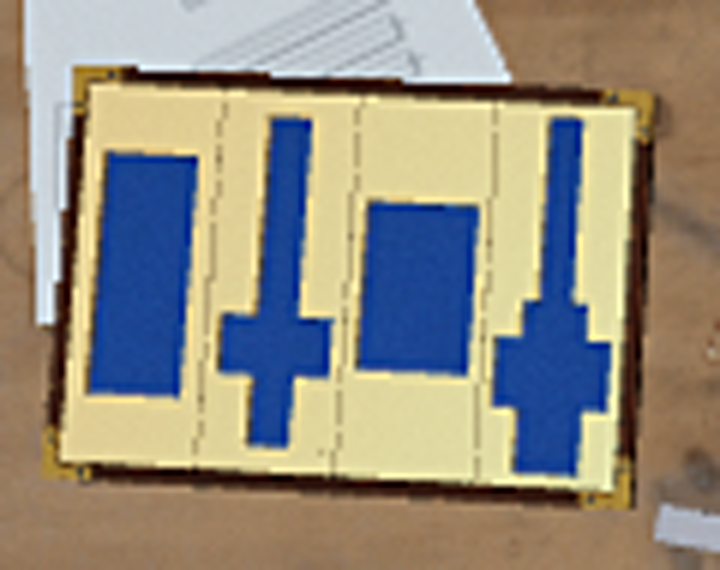

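View pics/c3.png

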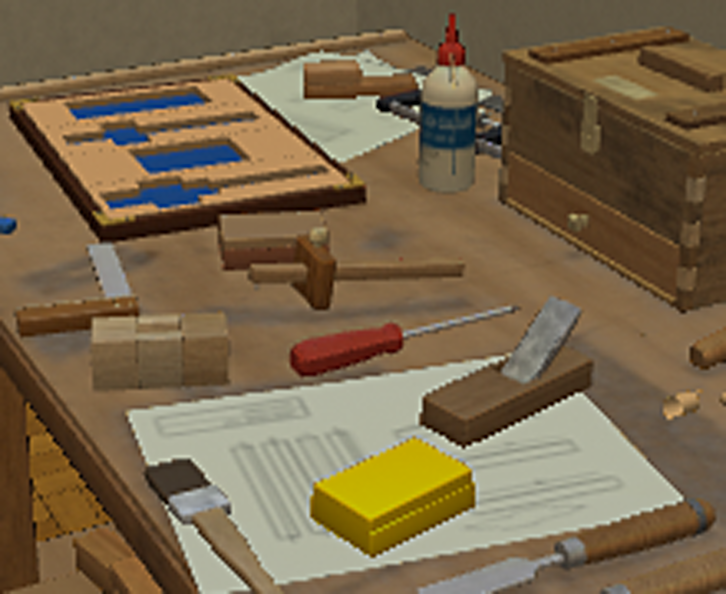

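Seen in the pictures: the row is block at top-image (318,213), gauge (346,203), driver (374,211) and plane (405,203). Look-alikes are the yellow block at (430,242), the wooden clamp at (364,260), the mallet at (222,143) and the planes near (430,130). I'm choosing the red-brown cork block and the dark plane standing on the paper; the crop confirms both. The pockets, left to right, are plane, gauge, block and driver. The fence and handle ends point toward the robot.

```bash
cat > m.py <<'E'
from h import *
from scipy.optimize import least_squares
def tri(a,b):
    f=lambda p: np.r_[pix("top",p)-a,pix("side",p)-b]
    r=least_squares(f,[400,100,20]); return r.x, r.fun
C1=lambda x,y:(x/4.9+292-.4,y/4.9+168-.4)
C2=lambda x,y:(x/6+190-.4,y/6+165-.4)
C3=lambda x,y:(x/3.3+220-.35,y/3.3+130-.35)
E
python3 - <<'E'
from m import *
np.set_printoptions(precision=1,suppress=True)
for n,a,b in[("trayFR",C2(632,506),C3(103,225)),("trayRR",C2(656,92),C3(365,186)),("pocket block NR",C2(468,374),C3(152,172)),("block FRtop",C1(148,300),C3(222,251)),
 ("driver tip",C1(390,62),C3(518,308)),("thumbscrew",C1(259,230),C3(319,233)),("gauge far",C1(264,62),C3(463,266)),("plane front R",C1(612,250),C3(467,415))]:
    print(n,*tri(a,b))
R=lambda c,z:ray("top",*c,z)
def rect(n,cs,z):
    P=np.array([R(C1(*c) if n[0]!='p' else C2(*c),z) for c in cs]); e=P-np.roll(P,-1,0)
    print(n,P.mean(0)[:2],'sides',np.linalg.norm(e,axis=1)); print('   ang',[round(float(np.degrees(np.arctan2(v[1],v[0]))),1) for v in e])
rect("block",[(117,162),(185,184),(148,300),(80,274)],33)
rect("plane"[1:],[(503,95),(563,80),(612,250),(552,268)],28)
for n,a,b,z in[("gauge",(264,62),(252,310),42),("driver",(390,62),(415,333),15),("drvhandle",(403,213),(415,333),20)]:
    A,B=R(C1(*a),z),R(C1(*b),z); v=A-B; print(n,(A+B)[:2]/2,np.linalg.norm(v),np.degrees(np.arctan2(v[1],v[0])))
# pockets by blue mask
im=cv2.imread('pics/top0.png').astype(int); k=((im[...,0]>im[...,2]+50)&(im[...,0]>100)).astype(np.uint8); k[:165]=0;k[260:]=0;k[:,:195]=0;k[:,305:]=0
n,l,st,c=cv2.connectedComponentsWithStats(k)
for i in range(1,n):
    if st[i,4]<100: continue
    r=cv2.minAreaRect(cv2.findContours((l==i).astype(np.uint8),0,1)[0][0]); P=np.array([R(p,12) for p in cv2.boxPoints(r)])
    e=P-np.roll(P,-1,0); print('pk',st[i,4],R(c[i],12)[:2],P.mean(0)[:2],np.linalg.norm(e,axis=1)[:2]+4,[round(float(np.degrees(np.arctan2(v[1],v[0]))),1) for v in e])
s="gray"
E
```

```text
trayFR [352.8  34.1  19. ] [ 0.1 -0.2 -0.1 -0. ]
trayRR [632.5  11.4  17.5] [ 0. -0. -0.  0.]
pocket block NR [446.4 142.5  20.2] [ 0.2 -0.6 -0.6  0. ]
block FRtop [430.  -76.6  19.6] [ 0.  -0.1 -0.1  0. ]
driver tip [ 623.3 -285.2    7.9] [ 0.2 -0.3 -0.3  0. ]
thumbscrew [ 483.6 -169.5   63.4] [ 0.2 -0.3 -0.3  0. ]
gauge far [ 629.5 -181.3    5.1] [ 0.4 -0.8 -0.7  0.1]
plane front R [ 460.5 -456.5   29.1] [ 0.2 -0.4 -0.3  0. ]
block [487.2 -65.9] sides [58.9 99.8 59.7 96.9]
   ang [70.2, -19.5, -112.6, 160.1]
lane [ 523.2 -414.9] sides [ 50.7 144.4  50.9 146.8]
   ang [102.2, 13.0, -75.0, -167.1]
gauge [ 519.9 -169.8] 203.14210619309463 -4.810943203975554
driver [ 508.7 -289.2] 225.10147379037807 2.7612150969035545
drvhandle [ 445.5 -291.4] 98.63592390630272 3.20231306803263
pk 456 [500.2 273.8] [510.1 276.6] [ 75.1 226.1] [88.0, -0.6, -91.6, 179.7]
pk 548 [468.2  85.5] [494.9  80.5] [244.3  80.4] [172.6, 81.7, -7.7, -97.9]
pk 593 [518.8 368.1] [518.9 368.3] [169.8  66.2] [175.5, 83.7, -4.7, -96.0]
pk 504 [503.7 178.1] [504.3 178.1] [119.2  78.8] [175.7, 84.5, -4.5, -95.3]
```

```bash
cat > go.py <<'E'
import sys; from h import *
from scipy.spatial.transform import Rotation as Ro
x,y,z,yaw=map(float,sys.argv[1:5]); s=sense()
w=s["ee_rot"]; R=Ro.from_quat([w[1],w[2],w[3],w[0]]); a=np.radians(yaw)
Y=np.array([np.cos(a),np.sin(a),0]); Z=np.array([0,0,-1.]); X=np.cross(Y,Z); T=Ro.from_matrix(np.c_[X,Y,Z])
p=np.array(s["eef_pos"]); d=np.array([x,y,z])-p
np.set_printoptions(precision=3,suppress=True)
print('t',round(s['time_s'],2),'p',p,'yaw',round(np.degrees(np.arctan2(*R.as_matrix()[:2,1][::-1])),1),'F',np.round(s['force'],1),'gw',round(s['grip_width']*85.4,1),'gf',round(s['grip_force'],1))
print('rot',np.degrees((R.inv()*T).as_rotvec())/8,'shift(final axes)',T.as_matrix().T@d/25)
E
python3 go.py 523 -415 150 102.9
```

```text
t 0.1 p [233.8   469.821 230.8  ] yaw 63.5 F [-0.5  0.3 -0.1] gw 85.3 gf 0.0
rot [-0.007 -0.004 -4.92 ] shift(final axes) [ -3.375 -37.082   3.232]
```

```bash
m='x'; 
python3 -m crank '[[[0,0,0,0,0,-0.984,85],[0,0,0,0,0,-0.984,85],[0,0,0,0,0,-0.984,85],[0,0,0,0,0,-0.984,85],[0,0,0,0,0,-0.984,85],[-0.09,-1,0.08,0,0,0,85],[-0.09,-1,0.08,0,0,0,85],[-0.09,-1,0.08,0,0,0,85]]]' 60
python3 -m crank '[[[-0.09,-1,0.08,0,0,0,85],[-0.09,-1,0.08,0,0,0,85],[-0.09,-1,0.08,0,0,0,85],[-0.09,-1,0.08,0,0,0,85],[-0.09,-1,0.08,0,0,0,85],[-0.09,-1,0.08,0,0,0,85],[-0.09,-1,0.08,0,0,0,85],[-0.09,-1,0.08,0,0,0,85]]]'
python3 -m crank '[[[-0.09,-1,0.08,0,0,0,85],[-0.09,-1,0.08,0,0,0,85],[-0.09,-1,0.08,0,0,0,85],[-0.09,-1,0.08,0,0,0,85],[-0.09,-1,0.08,0,0,0,85],[-0.09,-1,0.08,0,0,0,85],[-0.09,-1,0.08,0,0,0,85],[-0.09,-1,0.08,0,0,0,85]]]'
python3 go.py 523 -415 150 102.9
```

```text
time_s: 0.9
eef_pos: [257.2, 397.5, 224.9]
ee_rot: [-0.0, -0.113, 0.994, -0.0]
force: [-0.9, 0.1, 0.4]
grip_width: 0.994
grip_force: 0.0
time_s: 1.7
eef_pos: [319.5, 206.5, 209.1]
ee_rot: [-0.0, -0.112, 0.994, -0.0]
force: [0.5, -0.4, -0.4]
grip_width: 0.994
grip_force: 0.0
time_s: 2.5
eef_pos: [381.7, 15.5, 193.1]
ee_rot: [-0.0, -0.112, 0.994, 0.0]
force: [0.1, 0.7, -0.3]
grip_width: 0.988
grip_force: 0.0
t 2.5 p [381.713  15.522 193.084] yaw 102.9 F [ 0.1  0.7 -0.3] gw 84.4 gf 0.0
rot [ 0.001 -0.002 -0.001] shift(final axes) [ -1.664 -18.048   1.723]
```

Tracks well. The next two calls bring it above the plane, then a photo checks alignment.

```bash
python3 -m crank '[[[-0.09,-1,0.09,0,0,0,85],[-0.09,-1,0.09,0,0,0,85],[-0.09,-1,0.09,0,0,0,85],[-0.09,-1,0.09,0,0,0,85],[-0.09,-1,0.09,0,0,0,85],[-0.09,-1,0.09,0,0,0,85],[-0.09,-1,0.09,0,0,0,85],[-0.09,-1,0.09,0,0,0,85]]]'
python3 -m crank '[[[-0.09,-1,0.09,0,0,0,85],[-0.09,-1,0.09,0,0,0,85],[-0.09,-1,0.09,0,0,0,85],[-0.09,-1,0.09,0,0,0,85],[-0.09,-1,0.09,0,0,0,85],[-0.09,-1,0.09,0,0,0,85],[-0.09,-1,0.09,0,0,0,85],[-0.09,-1,0.09,0,0,0,85]]]'
python3 go.py 523 -415 110 102.9
python3 - <<'E'
from h import *
t=snap("top",'t1'); s=snap("side",'s1')
a=cv2.resize(t[150:270,290:460],None,fx=2.3,fy=2.3,interpolation=2); b=cv2.resize(s[130:310,290:490],None,fx=2,fy=2,interpolation=2)
h=max(a.shape[0],b.shape[0]); f=lambda i:cv2.copyMakeBorder(i,0,h-i.shape[0],0,0,0)
cv2.imwrite('pics/v1.png',np.hstack([f(a),f(b)]))
E
```

```text
time_s: 3.3
eef_pos: [443.9, -175.3, 174.9]
ee_rot: [-0.0, -0.112, 0.994, 0.0]
force: [-0.4, 0.2, 0.2]
grip_width: 0.998
grip_force: 0.0
time_s: 4.1
eef_pos: [506.1, -366.2, 156.7]
ee_rot: [-0.0, -0.112, 0.994, 0.0]
force: [0.9, 0.7, -0.3]
grip_width: 0.993
grip_force: 0.0
t 4.1 p [ 506.136 -366.161  156.713] yaw 102.9 F [ 0.9  0.7 -0.3] gw 84.8 gf 0.0
rot [ 0.006 -0.003 -0.001] shift(final axes) [-0.221 -2.055  1.869]
```

View pics/v1.png

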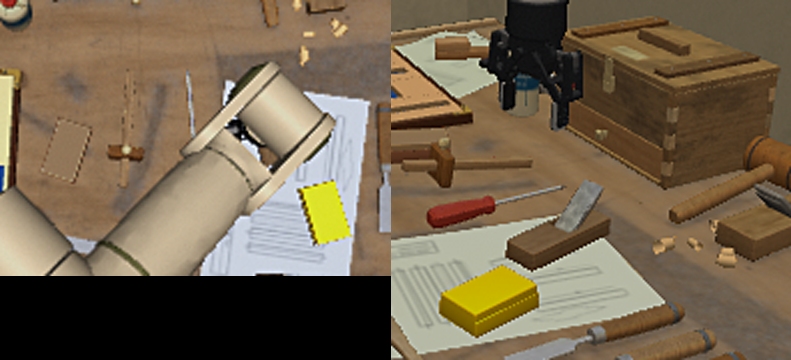

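Top view: the arm hides the plane. Side view: the gripper hovers short of the plane, which is at about (390+165,240) and undisturbed.

```bash
python3 -m crank '[[[-0.07,-0.68,0.3,0,0,0,80],[-0.08,-0.69,0.3,0,0,0,80],[-0.07,-0.69,0.3,0,0,0,80],[0,0,0.7,0,0,0,80],[0,0,0.8,0,0,0,80],[0,0,0.8,0,0,0,80],[0,0,0.8,0,0,0,80],[0,0,0.4,0,0,0,80]]]'
python3 go.py 523 -415 13 102.9
```

```text
time_s: 5.0
eef_pos: [522.3, -413.0, 45.3]
ee_rot: [-0.001, -0.112, 0.994, 0.001]
force: [0.3, -0.2, -1.6]
grip_width: 0.939
grip_force: 0.0
t 5.0 p [ 522.301 -413.014   45.316] yaw 102.9 F [ 0.3 -0.2 -1.6] gw 80.2 gf 0.0
rot [ 0.021 -0.011  0.002] shift(final axes) [-0.01  -0.084  1.293]
```

```bash
python3 -m crank '[[[0,-0.08,0.4,0,0,0,80],[0,0,0.4,0,0,0,80],[0,0,0.3,0,0,0,80],[0,0,0.15,0,0,0,80],[0,0,0,0,0,0,80],[0,0,0,0,0,0,40],[0,0,0,0,0,0,40],[0,0,0,0,0,0,40]]]' 60
python3 -m crank '[[[0,0,0,0,0,0,40],[0,0,0,0,0,0,40],[0,0,0,0,0,0,40],[0,0,-0.1,0,0,0,40],[0,0,-0.4,0,0,0,40],[0,0,-0.5,0,0,0,40],[0,0,-0.5,0,0,0,40],[0,0,-0.5,0,0,0,40]]]'
python3 go.py 523 -415 13 102.9
python3 - <<'E'
from h import *
s=snap("side",'s2')
cv2.imwrite('pics/v2.png',cv2.resize(s[130:310,290:490],None,fx=3,fy=3,interpolation=2))
E
```

```text
time_s: 5.8
eef_pos: [523.7, -416.6, 17.1]
ee_rot: [0.0, -0.112, 0.994, -0.001]
force: [-0.4, 0.9, 3.6]
grip_width: 0.568
grip_force: 63.1
time_s: 6.6
eef_pos: [523.5, -416.4, 67.6]
ee_rot: [0.0, -0.112, 0.994, -0.0]
force: [0.6, 0.1, -2.8]
grip_width: 0.559
grip_force: 62.4
t 6.6 p [ 523.484 -416.377   67.579] yaw 102.9 F [ 0.6  0.1 -2.8] gw 47.7 gf 62.4
rot [-0.005  0.003  0.   ] shift(final axes) [0.007 0.058 2.183]
```

View pics/v2.png

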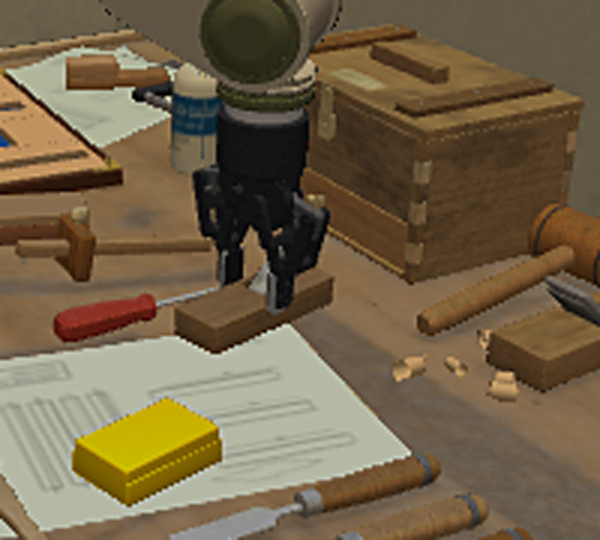

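The plane hangs level in the gripper, and its near bottom corner is at crop (215,350). The bottle is untouched.

```bash
python3 - <<'E'
from h import *
c=ray("side",215/3+290-.3,350/3+130-.3,50.5); a=np.radians(12.9); u=np.array([np.cos(a),np.sin(a)]); v=np.array([-u[1],u[0]])
d=c[:2]-[523.5,-416.4]; print(c,'along(-75 if centred)',d@u,'across(-25)',d@v)
print('bottle',ray("side",447/3.3+220,188/3.3+130,0))
E
python3 go.py 519 368 100 85.4
```

```text
[ 465.00318916 -450.1750742    50.5       ] along(-75 if centred) -64.56071042272421 across(-25) -19.863211850964746
bottle [728.63711165   1.64774606   0.        ]
t 6.65 p [ 524.188 -417.115   69.936] yaw 102.9 F [ 1.  -0.1 -1.3] gw 47.7 gf 62.5
rot [-0.025  0.019  2.188] shift(final axes) [ 2.725 31.287 -1.203]
```

```bash
python3 -m crank '[[[0,0,-0.6,0,0,0,40],[0,0,-0.7,0,0,0,40],[0,0,-0.7,0,0,0.55,40],[0,0,0,0,0,0.55,40],[0,0,0,0,0,0.55,40],[0,0,0,0,0,0.54,40],[0.08,0.6,0,0,0,0,40],[0.08,1,0,0,0,0,40]]]'
for i in 1 2 3; do python3 -m crank '[[[0.08,1,0,0,0,0,40],[0.08,1,0,0,0,0,40],[0.08,1,0,0,0,0,40],[0.08,1,0,0,0,0,40],[0.08,1,0,0,0,0,40],[0.08,1,0,0,0,0,40],[0.08,1,0,0,0,0,40],[0.08,1,0,0,0,0,40]]]'|sed -n '2p;6p'; done
python3 go.py 515 368.4 60 85.4
```

```text
time_s: 7.45
eef_pos: [522.1, -376.5, 116.3]
ee_rot: [0.0, 0.041, 0.999, -0.0]
force: [-0.1, -0.6, -3.3]
grip_width: 0.559
grip_force: 62.8
eef_pos: [522.7, -174.4, 116.7]
grip_force: 62.8
eef_pos: [522.9, 26.2, 116.8]
grip_force: 62.8
eef_pos: [523.0, 226.9, 116.8]
grip_force: 62.8
t 9.85 p [522.988 226.93  116.756] yaw 85.4 F [ 0.5 -0.8 -2.8] gw 48.1 gf 62.8
rot [ 0.001  0.002 -0.002] shift(final axes) [0.772 5.615 2.27 ]
```

```bash
python3 -m crank '[[[0.11,0.9,0.1,0,0,0,40],[0.11,0.9,0.2,0,0,0,40],[0.11,0.9,0.3,0,0,0,40],[0.11,0.9,0.4,0,0,0,40],[0.11,0.9,0.4,0,0,0,40],[0.11,0.7,0.4,0,0,0,40],[0.11,0.4,0.3,0,0,0,40],[0,0,0.15,0,0,0,40]]]'
python3 -m crank '[[[0,0,0,0,0,0,40],[0,0,0,0,0,0,40],[0,0,0,0,0,0,40],[0,0,0,0,0,0,40],[0,0,0,0,0,0,40],[0,0,0,0,0,0,40],[0,0,0,0,0,0,40],[0,0,0,0,0,0,40]]]' >/dev/null
python3 go.py 515 368.4 30 85.4
python3 - <<'E'
from h import *
s=snap("side",'s3'); t=snap("top",'t3')
a=cv2.resize(s[120:220,190:350],None,fx=5,fy=5,interpolation=2)
cv2.imwrite('pics/v3.png',a)
E
```

```text
time_s: 10.65
eef_pos: [514.5, 367.7, 59.0]
ee_rot: [-0.0, 0.04, 0.999, -0.0]
force: [0.6, -1.1, -3.3]
grip_width: 0.562
grip_force: 62.8
t 11.45 p [515.141 366.942  59.796] yaw 85.4 F [ 0.2 -0.2 -2.4] gw 48.2 gf 62.8
rot [-0.    -0.    -0.002] shift(final axes) [0.01  0.058 1.192]
```

View pics/v3.png

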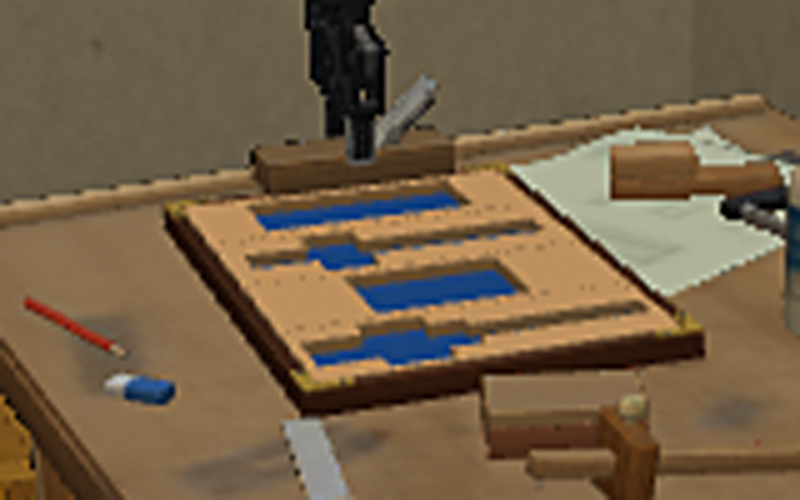

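```bash
python3 - <<'E'
from h import *
C=lambda x,y:(x/5+190-.4,y/5+120-.4)
a=np.radians(-4.6); u=np.array([np.cos(a),np.sin(a)]); v=np.array([-u[1],u[0]])
for n,c,z,o in[("near",(268,192),42.7,(515.1,367)),("far",(452,172),42.7,(515.1,367)),("nearTop",(268,165),70.7,(515.1,367)),("farTop",(452,140),70.7,(515.1,367)),
 ("pk nearR rim",(268,231),18,(519,368.2)),("pk farR rim",(465,206),18,(519,368.2))]:
    p=ray("side",*C(*c),z)[:2]-o; print(n,p@u,p@v)
E
```

```text
near -69.48927487560313 -13.869631451668386
far 76.49597080046975 -19.926071356632004
nearTop -73.30421259260196 -33.82249797359934
farTop 75.17432433222801 -25.906425999492367
pk nearR rim -79.57258870697522 -33.65956540754425
pk farR rim 78.35392496523481 -34.350927891807004
```

The plane sits over its pocket about 1–2 mm off centre, so I'm lowering it.

```bash
python3 -m crank '[[[0,0.05,0.3,0,0,0,40],[0,0,0.3,0,0,0,40],[0,0,0.25,0,0,0,40],[0,0,0.15,0,0,0,40],[0,0,0.1,0,0,0,40],[0,0,0.1,0,0,0,40],[0,0,0,0,0,0,40],[0,0,0,0,0,0,40]]]'
python3 -m crank '[[[0,0,0.08,0,0,0,40],[0,0,0.04,0,0,0,40],[0,0,0.04,0,0,0,40],[0,0,0.04,0,0,0,40],[0,0,0.04,0,0,0,40],[0,0,0,0,0,0,40],[0,0,0,0,0,0,40],[0,0,0,0,0,0,40]]]'
```

```text
time_s: 12.35
eef_pos: [515.4, 368.2, 30.0]
ee_rot: [0.0, 0.04, 0.999, 0.0]
force: [-0.2, -0.1, -2.8]
grip_width: 0.562
grip_force: 62.8
time_s: 13.15
eef_pos: [515.3, 368.3, 27.0]
ee_rot: [0.0, 0.04, 0.999, -0.0]
force: [-11.0, -6.0, 23.2]
grip_width: 0.565
grip_force: 65.6
```

```bash
python3 -m crank '[[[0,0,-0.05,0,0,0,45],[0,0,0,0,0,0,52],[0,0,0,0,0,0,60],[0,0,0,0,0,0,64],[0,0,0,0,0,0,64],[0,0,-0.3,0,0,0,66],[0,0,-0.5,0,0,0,66],[0,0,-0.8,0,0,0,66]]]'
python3 -m crank '[[[0,0,-0.9,0,0,0,66],[0,0,-1,0,0,0,66],[0,-0.5,-0.6,0,0,0,80],[0,-1,0,0,0,0,80],[0,-1,0,0,0,0,80],[0,-1,0,0,0,0,80],[0,-1,0,0,0,0,80],[0,-1,0,0,0,0,80]]]'
python3 go.py 487 -66 100 70
python3 - <<'E'
from h import *
s=snap("side",'s4'); t=snap("top",'t4')
a=cv2.resize(s[120:220,190:350],None,fx=5,fy=5,interpolation=2)
cv2.imwrite('pics/v4.png',a)
E
```

```text
time_s: 13.95
eef_pos: [515.0, 368.0, 65.6]
ee_rot: [-0.0, 0.04, 0.999, -0.0]
force: [-0.3, -0.1, 0.6]
grip_width: 0.776
grip_force: 0.0
time_s: 14.75
eef_pos: [504.3, 230.3, 128.8]
ee_rot: [0.001, 0.04, 0.999, 0.0]
force: [0.4, -0.1, 0.1]
grip_width: 0.938
grip_force: 0.0
t 14.75 p [504.27  230.252 128.817] yaw 85.4 F [ 0.4 -0.1  0.1] gw 80.1 gf 0.0
rot [0.005 0.011 1.923] shift(final axes) [ -3.404 -11.372   1.153]
```

View pics/v4.png

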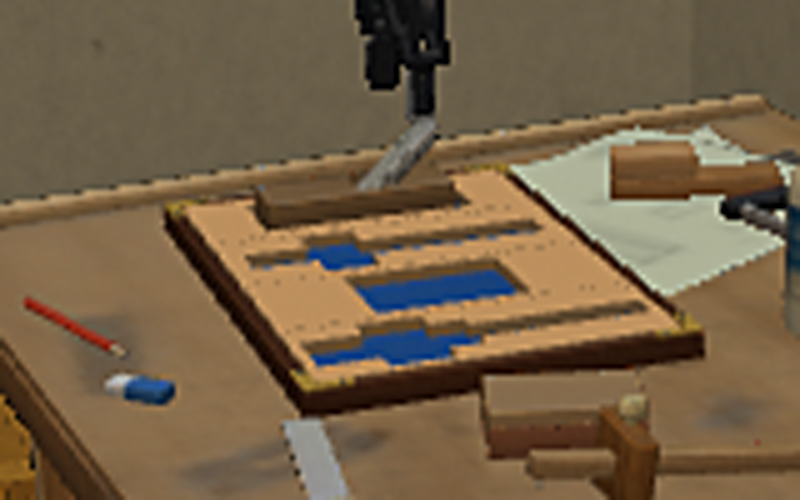

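The plane appears to sit in its pocket. I'm overlaying the expected top edges to check the depth before moving on.

```bash
python3 - <<'E'
from h import *
s=cv2.imread('pics/s4.png'); t=cv2.imread('pics/t4.png'); k=10
a=np.radians(-4.6); u=np.array([np.cos(a),np.sin(a)]); v=np.array([-u[1],u[0]]); c=np.array([517.7,368.0])
o=[]
for n,im,x0,y0,w,h in(("side",s,235,145,60,28),("top",t,195,170,60,40)):
    b=cv2.resize(im[y0:y0+h,x0:x0+w],None,fx=k,fy=k,interpolation=0)
    for z,col in((37.5,(0,255,0)),(47,(0,0,255))):
        P=[pix(n,[*(c+i*u+j*v),z]) for i,j in((-75,-25),(75,-25),(75,25),(-75,25))]
        P=np.array([((p-[x0,y0]+.5)*k) for p in P]).astype(int); cv2.polylines(b,[P],True,col,1)
    o.append(b)
cv2.imwrite('pics/v5.png',np.vstack(o)[:600])
E
```

```text
(no output)
```

View pics/v5.png

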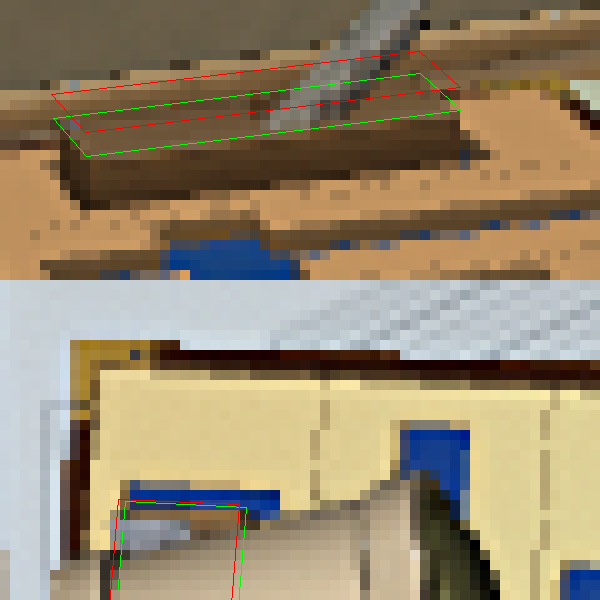

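The green outline (top at 37.5 mm, meaning home) matches the plane in both views. The block is next.

```bash
python3 -m crank '[[[0,0,0,0,0,0.96,84],[0,0,0,0,0,0.96,84],[-0.3,-1,0,0,0,0,84],[-0.3,-1,0,0,0,0,84],[-0.3,-1,0,0,0,0,84],[-0.3,-1,0,0,0,0,84],[-0.3,-1,0,0,0,0,84],[-0.3,-1,0,0,0,0,84]]]' 40
python3 -m crank '[[[-0.3,-1,0.3,0,0,0,84],[-0.3,-1,0.3,0,0,0,84],[-0.3,-1,0.4,0,0,0,84],[-0.3,-1,0.4,0,0,0,84],[-0.3,-1,0.4,0,0,0,84],[-0.1,-0.37,0.3,0,0,0,84],[0,0,0.2,0,0,0,84],[0,0,0,0,0,0,84]]]'
python3 go.py 487 -66 13 70
```

```text
time_s: 15.65
eef_pos: [495.6, 74.4, 128.5]
ee_rot: [0.001, 0.173, 0.985, 0.0]
force: [0.4, -0.4, 0.3]
grip_width: 0.983
grip_force: 0.0
time_s: 16.45
eef_pos: [486.9, -64.1, 69.8]
ee_rot: [-0.0, 0.173, 0.985, 0.0]
force: [-0.5, -0.7, 1.6]
grip_width: 0.977
grip_force: 0.0
t 16.45 p [486.925 -64.091  69.827] yaw 70.0 F [-0.5 -0.7  1.6] gw 83.5 gf 0.0
rot [ 0.002 -0.005  0.005] shift(final axes) [-0.029 -0.071  2.273]
```

```bash
python3 -m crank '[[[-0.03,-0.07,0.4,0,0,0,84],[0,0,0.5,0,0,0,84],[0,0,0.5,0,0,0,84],[0,0,0.4,0,0,0,84],[0,0,0.3,0,0,0,84],[0,0,0.15,0,0,0,84],[0,0,0,0,0,0,50],[0,0,0,0,0,0,50]]]' 40
python3 -m crank '[[[0,0,0,0,0,0,50],[0,0,0,0,0,0,50],[0,0,0,0,0,0,50],[0,0,0,0,0,0,50],[0,0,0,0,0,0,50],[0,0,0,0,0,0,50],[0,0,0,0,0,0,50],[0,0,0,0,0,0,50]]]'
python3 -m crank '[[[0,0,-0.2,0,0,0,50],[0,0,-0.5,0,0,0,50],[0,0,-0.8,0,0,0,50],[0,0,-0.8,0,0,0,50],[0,0,-0.8,0,0,0,50],[0,0,-0.4,0,0,0,50],[0,0,0,0,0,0,50],[0,0,0,0,0,0,50]]]'
python3 go.py 500 178 60 85.4
python3 - <<'E'
from h import *
snap("side",'s6')
E
```

```text
time_s: 17.25
eef_pos: [487.4, -67.0, 14.3]
ee_rot: [0.0, 0.173, 0.985, -0.0]
force: [0.0, 0.7, 2.2]
grip_width: 0.694
grip_force: 43.0
time_s: 18.05
eef_pos: [487.4, -67.1, 14.2]
ee_rot: [0.0, 0.174, 0.985, -0.0]
force: [-2.2, 0.7, 5.0]
grip_width: 0.699
grip_force: 43.8
time_s: 18.85
eef_pos: [486.7, -66.8, 100.8]
ee_rot: [-0.0, 0.173, 0.985, 0.0]
force: [-0.1, -0.7, -0.6]
grip_width: 0.696
grip_force: 43.2
t 18.85 p [486.709 -66.801 100.838] yaw 70.0 F [-0.1 -0.7 -0.6] gw 59.5 gf 43.2
rot [ 0.001 -0.006 -1.922] shift(final axes) [0.255 9.803 1.634]
```

```bash
python3 -m crank '[[[0,0,0,0,0,-0.96,50],[0,0,0,0,0,-0.96,50],[0.01,1,0,0,0,0,50],[0.01,1,0,0,0,0,50],[0.01,1,0,0,0,0,50],[0.01,1,0,0,0,0,50],[0.01,1,0,0,0,0,50],[0.01,1,0,0,0,0,50]]]'
python3 -m crank '[[[0.01,1,0,0,0,0,50],[0.01,1,0,0,0,0,50],[0.01,1,0.2,0,0,0,50],[0.01,0.6,0.4,0,0,0,50],[0.01,0.2,0.4,0,0,0,50],[0,0,0.4,0,0,0,50],[0,0,0.2,0,0,0,50],[0,0,0,0,0,0,50]]]'
python3 go.py 504 178 24 85.4
python3 - <<'E'
from h import *
s=snap("side",'s7')
cv2.imwrite('pics/v7.png',cv2.resize(s[130:220,215:335],None,fx=6,fy=6,interpolation=2))
E
```

```text
time_s: 19.7
eef_pos: [497.1, 83.7, 100.3]
ee_rot: [-0.001, 0.04, 0.999, 0.0]
force: [0.7, 0.4, -0.2]
grip_width: 0.701
grip_force: 43.3
time_s: 20.5
eef_pos: [503.7, 176.6, 60.3]
ee_rot: [-0.001, 0.041, 0.999, -0.0]
force: [0.7, 1.1, -0.6]
grip_width: 0.698
grip_force: 43.3
t 20.5 p [503.689 176.605  60.342] yaw 85.3 F [ 0.7  1.1 -0.6] gw 59.6 gf 43.3
rot [-0.003 -0.013 -0.01 ] shift(final axes) [-0.008  0.057  1.454]
```

View pics/v7.png

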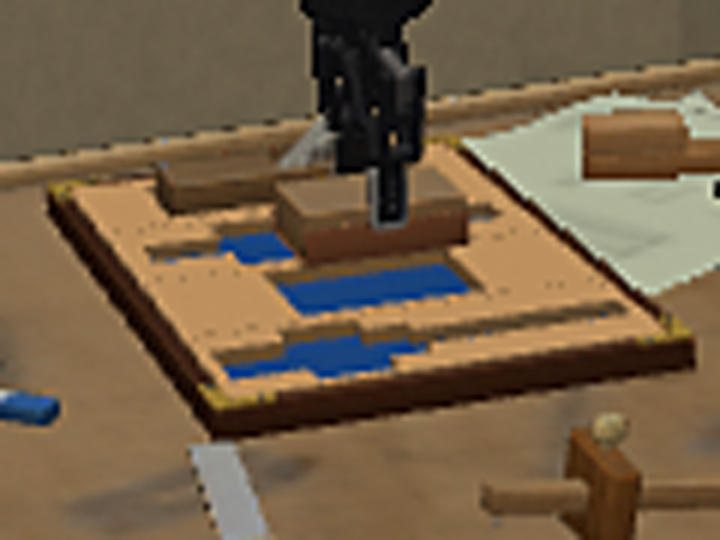

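```bash
python3 - <<'E'
from h import *
C=lambda x,y:(x/6+215-.4,y/6+130-.4)
a=np.radians(-4.6); u=np.array([np.cos(a),np.sin(a)]); v=np.array([-u[1],u[0]])
for n,c,z in[("near",(303,262),46),("far",(466,241),46),("pkN",(288,314),19.5),("pkF",(484,290),19.5)]:
    p=ray("side",*C(*c),z)[:2]-[504,178]; print(n,p@u,p@v)
E
```

```text
near -49.237618094727345 -25.43549181618002
far 50.83514133846146 -27.468900388939947
pkN -62.72176354884167 -36.321549739585
pkF 56.17201574550423 -42.610034905717676
```

```bash
python3 -m crank '[[[0.06,0.05,0.3,0,0,0,50],[0,0,0.4,0,0,0,50],[0,0,0.3,0,0,0,50],[0,0,0.2,0,0,0,50],[0,0,0.1,0,0,0,50],[0,0,0.05,0,0,0,50],[0,0,0.03,0,0,0,50],[0,0,0,0,0,0,50]]]'
python3 -m crank '[[[0,0,0.04,0,0,0,50],[0,0,0.04,0,0,0,50],[0,0,0,0,0,0,50],[0,0,0,0,0,0,50],[0,0,0,0,0,0,50],[0,0,0,0,0,0,50],[0,0,0,0,0,0,50],[0,0,0,0,0,0,50]]]'
```

```text
time_s: 21.35
eef_pos: [502.8, 178.9, 26.9]
ee_rot: [0.0, 0.04, 0.999, 0.0]
force: [-0.4, 0.7, -1.1]
grip_width: 0.696
grip_force: 43.3
time_s: 22.15
eef_pos: [502.7, 178.9, 24.8]
ee_rot: [0.0, 0.04, 0.999, 0.0]
force: [0.1, 0.0, -0.2]
grip_width: 0.696
grip_force: 43.3
```

```bash
python3 -m crank '[[[0,0,0.04,0,0,0,50],[0,0,0.04,0,0,0,50],[0,0,0.02,0,0,0,50],[0,0,0,0,0,0,50],[0,0,0,0,0,0,50],[0,0,0,0,0,0,50],[0,0,0,0,0,0,50],[0,0,0,0,0,0,50]]]'
```

```text
time_s: 22.95
eef_pos: [502.8, 178.9, 24.2]
ee_rot: [0.0, 0.04, 0.999, -0.0]
force: [-8.6, -1.4, 21.6]
grip_width: 0.701
grip_force: 45.8
```

```bash
python3 -m crank '[[[0,0,-0.05,0,0,0,62],[0,0,0,0,0,0,68],[0,0,0,0,0,0,74],[0,0,0,0,0,0,74],[0,0,0,0,0,0,74],[0,0,-0.3,0,0,0,74],[0,0,-0.7,0,0,0,74],[0,0,-1,0,0,0,74]]]'
python3 -m crank '[[[0,0,-1,0,0,0,74],[0,0,-1,0,0,0,74],[0,-1,-0.6,0,0,0,60],[0,-1,0,0,0,0,60],[0,-1,0,0,0,0,60],[0,-1,0,0,0,0,60],[0,-1,0,0,0,0,60],[0,-1,0,0,0,0,60]]]'
python3 - <<'E'
from m import *
R=lambda c,z:ray("top",*C1(*c),z)
for c,z in(((258,236),54),((258,221),54),((258,253),54),((264,60),42),((252,311),42),((257,270),42),((263,100),42)): print(c,R(c,z))
snap("side",'s8');
E
python3 go.py 512 -170 110 85.2
```

```text
time_s: 23.75
eef_pos: [502.0, 178.7, 73.7]
ee_rot: [-0.001, 0.04, 0.999, -0.0]
force: [0.2, 0.3, -0.4]
grip_width: 0.864
grip_force: 0.0
time_s: 24.55
eef_pos: [490.4, 28.4, 139.1]
ee_rot: [0.0, 0.04, 0.999, -0.0]
force: [-0.7, 0.7, 0.3]
grip_width: 0.7
grip_force: 0.0
(258, 236) [ 477.90765298 -168.05042383   54.        ]
(258, 221) [ 490.02647456 -168.48481416   54.        ]
(258, 253) [ 464.19570411 -167.55892902   54.        ]
(264, 60) [ 622.77158689 -178.42065828   42.        ]
(252, 311) [ 417.88192181 -161.29494523   42.        ]
(257, 270) [ 450.91900789 -166.5271685    42.        ]
(263, 100) [ 589.74258392 -176.40796693   42.        ]
t 24.6 p [490.453  25.622 139.094] yaw 85.3 F [ 1.4 -1.6 -0.2] gw 59.8 gf 0.0
rot [-0.009  0.004  0.011] shift(final axes) [-1.514 -7.725  1.164]
```

```bash
python3 - <<'E'
from m import *
for x,y in((622,-178.4),(418.5,-161.3),(511,-169.1)):
  for z in(7,35,42): print(x,z,'c3',((pix("side",[x,y,z])-[220,130])+.35)*3.3)
s=cv2.imread('pics/s0.png') if 0 else cv2.imread('pics/side0.png'); k=9
b=cv2.resize(s[185:230,285:367],None,fx=k,fy=k,interpolation=2)
for z,c in((42,(0,255,0)),(28,(255,255,0)),(0,(0,0,255))):
    P=np.array([(pix("side",[x,y,z])-[285,185]+.5)*k for x,y in((622,-178.4),(418.5,-161.3))]).astype(int); cv2.line(b,tuple(P[0]),tuple(P[1]),c,1)
cv2.imwrite('pics/v8.png',b)
E
```

```text
622 7 c3 [452.45073003 264.8055473 ]
622 35 c3 [453.53718096 237.59857848]
622 42 c3 [453.81125144 230.73528896]
418.5 7 c3 [249.2354691  300.55204433]
418.5 35 c3 [248.83377949 272.21197226]
418.5 42 c3 [248.73240138 265.0595272 ]
511 7 c3 [344.14314373 283.87111811]
511 35 c3 [344.45533691 256.05663627]
511 42 c3 [344.53411093 249.03835859]
```

View pics/v8.png

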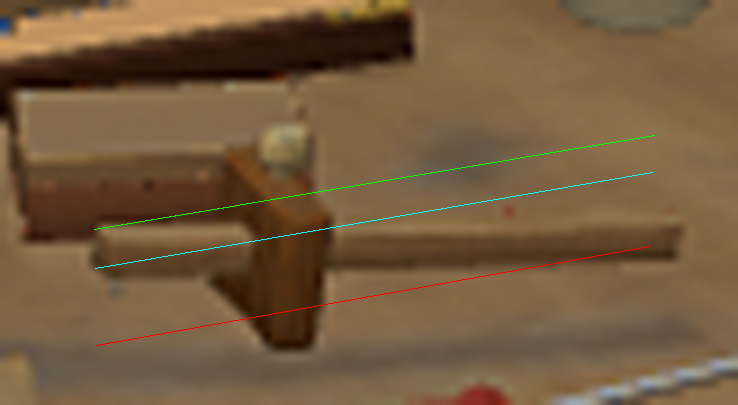

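The beam is tilted: its far end, at crop (683,228), is near the table, and its near end, at (97,235), is up. I'm triangulating the tilt.

```bash
python3 - <<'E'
from m import *
np.set_printoptions(precision=1,suppress=True)
C8=lambda x,y:(x/9+285-.45,y/9+185-.45)
for n,a,b in(("near top",C1(252,311),C8(105,230)),("far top",C1(264,60),C8(675,222)),("thumb",C1(259,230),C8(285,140))): print(n,*tri(a,b))
# least squares: axis-model fit: pose of beam with tilt, near/far top ends + beam-fence side pixels
from scipy.spatial.transform import Rotation as Ro
# tool frame y=+105 near, z=42 top ; world: tool y points to -x
obs=[("top",(0,105,42),C1(252,311)),("top",(0,-105,42),C1(264,60)),("side",(0,105,42),C8(105,229)),("side",(0,-105,42),C8(676,222)),("top",(0,44.5,69),C1(259,230)),("side",(0,44.5,69),C8(285,126)),("side",(-31,57,0),C8(272,347)),("side",(-31,32,0),C8(308,346)),("side",(-7,-105,28),C8(676,258)),("side",(-7,105,28),C8(108,272))]
def f(q,full=False):
    R=Ro.from_euler('zxy',q[3:]); r=[]
    for c,p,o in obs:
        for sx in (1,):
            P=R.apply(np.array(p)*[sx,1,1])+q[:3]; r+=list(pix(c,P)-o)
    return np.array(r)
best=None
for sgn in(1,-1):
    ob=obs
    obs=[(c,(sgn*p[0],p[1],p[2]),o) for c,p,o in ob]
    r=least_squares(f,[520,-170,0,np.radians(90-4.8),0,0],loss='soft_l1'); print(sgn,r.cost,r.x[:3],np.degrees(r.x[3:])); print(f(r.x).reshape(-1,2).round(1).tolist()); obs=ob
E
```

```text
near top [ 420.3 -162.4   41.6] [ 0.3 -0.6 -0.5  0. ]
far top [ 629.3 -180.5    8.5] [ 0.3 -0.5 -0.4  0. ]
thumb [ 483.4 -169.4   63.9] [ 0.1 -0.3 -0.3  0. ]
1 7.9008285550632715 [ 515.8 -183.2   -9.9] [ 84.7 -13.1  10.7]
[[0.8, -0.6], [0.9, 0.0], [-0.2, -1.5], [-0.8, -0.8], [-1.3, -0.5], [-0.8, 0.9], [-0.4, 1.2], [3.4, 1.2], [-0.0, 0.0], [0.0, -1.2]]
-1 13.357172513455822 [ 518.5 -193.7   -8.6] [ 84.3 -22.9  10.6]
[[1.6, -1.2], [1.9, -0.7], [0.9, -0.3], [0.6, -0.8], [-1.6, -1.0], [-0.4, 1.7], [-6.3, 0.4], [-2.7, 0.3], [-0.4, -0.3], [-0.2, -0.2]]
```

```bash
python3 go.py 517 -170.7 80 85.1
python3 -m crank '[[[-0.2,-1,0.2,0,0,0,45],[-0.2,-1,0.2,0,0,0,45],[-0.2,-1,0.2,0,0,0,45],[-0.2,-1,0.2,0,0,0,45],[-0.2,-1,0.2,0,0,0,45],[-0.2,-1,0.2,0,0,0,45],[-0.2,-1,0.2,0,0,0,45],[-0.2,-0.7,0.2,0,0,0,45]]]' 40
python3 go.py 517 -170.7 14 85.1
```

```text
t 24.6 p [490.453  25.622 139.094] yaw 85.3 F [ 1.4 -1.6 -0.2] gw 59.8 gf 0.0
rot [-0.009  0.004  0.023] shift(final axes) [-1.729 -7.733  2.364]
time_s: 25.4
eef_pos: [515.1, -167.2, 98.8]
ee_rot: [0.0, 0.041, 0.999, -0.0]
force: [-0.8, 0.8, 0.9]
grip_width: 0.528
grip_force: 0.0
t 25.4 p [ 515.114 -167.162   98.768] yaw 85.3 F [-0.8  0.8  0.9] gw 45.1 gf 0.0
rot [-0.002  0.004  0.029] shift(final axes) [-0.087 -0.135  3.391]
```

```bash
python3 -m crank '[[[-0.08,-0.1,0.5,0,0,0,45],[0,0,0.6,0,0,0,45],[0,0,0.6,0,0,0,45],[0,0,0.6,0,0,0,45],[0,0,0.5,0,0,0,45],[0,0,0.4,0,0,0,45],[0,0,0.2,0,0,0,45],[0,0,0,0,0,0,45]]]' 40
python3 -m crank '[[[0,0,0,0,0,0,30],[0,0,0,0,0,0,20],[0,0,0,0,0,0,8],[0,0,0,0,0,0,8],[0,0,0,0,0,0,8],[0,0,0,0,0,0,8],[0,0,0,0,0,0,8],[0,0,0,0,0,0,8]]]'
python3 -m crank '[[[0,0,-0.2,0,0,0,8],[0,0,-0.5,0,0,0,8],[0,0,-0.6,0,0,0,8],[0,0,-0.6,0,0,0,8],[0,0,-0.6,0,0,0,8],[0,0,-0.5,0,0,0,8],[0,0,-0.2,0,0,0,8],[0,0,0,0,0,0,8]]]'
python3 go.py 507.5 272.8 90 85.4
python3 - <<'E'
from h import *
s=snap("side",'s9')
cv2.imwrite('pics/v9.png',cv2.resize(s[140:230,260:380],None,fx=6.5,fy=6.5,interpolation=2))
E
```

```text
time_s: 26.2
eef_pos: [516.6, -168.1, 13.0]
ee_rot: [-0.0, 0.04, 0.999, 0.0]
force: [0.1, 1.0, -0.9]
grip_width: 0.523
grip_force: 0.0
time_s: 27.0
eef_pos: [517.1, -168.8, 14.2]
ee_rot: [0.001, 0.04, 0.999, -0.0]
force: [-0.3, -1.1, 5.7]
grip_width: 0.149
grip_force: 40.4
time_s: 27.8
eef_pos: [516.9, -168.5, 94.2]
ee_rot: [0.0, 0.04, 0.999, -0.0]
force: [0.2, 0.5, -1.0]
grip_width: 0.149
grip_force: 39.5
t 27.8 p [ 516.903 -168.471   94.188] yaw 85.4 F [ 0.2  0.5 -1. ] gw 12.7 gf 39.5
rot [-0.003  0.007 -0.002] shift(final axes) [ 1.791 17.564  0.168]
```

View pics/v9.png

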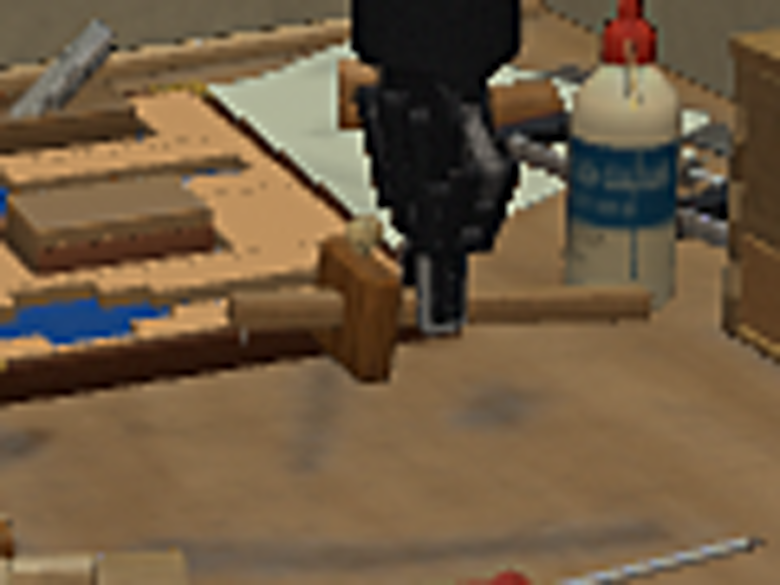

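The gauge is held by its beam, with its near end at crop (232,310) and its far end at (648,305). The block looks seated and the bottle is untouched.

```bash
python3 - <<'E'
from h import *
m=camera_model("side");T=np.array(m["world_from_camera"])
a=np.radians(-4.6); u=np.array([np.cos(a),np.sin(a),0]); v=np.array([-u[1],u[0],0]); o=np.array([516.9,-168.5,0])
for n,c,off in(("nearTop",(232,293),-7),("nearBot",(236,325),-7),("farTop",(648,290),-7),("farBot",(648,318),-7),("fence lo near",(358,379),-31),("fence lo far",(388,379),-31),("thumb top",(362,218),0),("tip",(440,333),-7)):
    d=T[:3,:3]@np.array([(c[0]/6.5+260-.42-m["cx"])/m["fx"],-(c[1]/6.5+140-.42-m["cy"])/m["fy"],-1]); e=T[:3,3]-o
    t=(off-e@v)/(d@v); p=e+t*d; print(n,'along',round(p@u,1),'z',round(p[2],1),'z-80',round(p[2]-80,1))
E
```

```text
nearTop along -99.1 z 124.2 z-80 44.2
nearBot along -97.5 z 108.8 z-80 28.8
farTop along 107.7 z 94.7 z-80 14.7
farBot along 108.3 z 80.5 z-80 0.5
fence lo near along -49.0 z 84.5 z-80 4.5
fence lo far along -34.5 z 82.1 z-80 2.1
thumb top along -34.3 z 147.9 z-80 67.9
tip along 1.4 z 89.5 z-80 9.5
```

```bash
for i in 1 2; do python3 -m crank '[[[0.1,1,0,0,0,0,8],[0.1,1,0,0,0,0,8],[0.1,1,0,0,0,0,8],[0.1,1,0,0,0,0,8],[0.1,1,0,0,0,0,8],[0.1,1,0,0,0,0,8],[0.1,1,0,0,0,0,8],[0.1,1,0,0,0,0,8]]]' | sed -n '2p;6p'; done
python3 -m crank '[[[0.1,0.9,0,0,0,0,8],[0,0.5,0.2,0,0,0,8],[0,0.18,0.4,0,0,0,8],[0,0,0.4,0,0,0,8],[0,0,0.4,0,0,0,8],[0,0,0.2,0,0,0,8],[0,0,0,0,0,0,8],[0,0,0,0,0,0,8]]]'
python3 go.py 509.5 273.2 25 85.4
python3 -c "
from h import *
snap('side','s10')"
```

```text
eef_pos: [512.3, 33.6, 92.8]
grip_force: 39.5
eef_pos: [508.5, 234.5, 92.7]
grip_force: 39.5
time_s: 30.25
eef_pos: [510.0, 272.8, 53.7]
ee_rot: [0.0, 0.041, 0.999, 0.0]
force: [0.3, -0.1, -0.2]
grip_width: 0.15
grip_force: 39.5
t 30.25 p [510.002 272.797  53.735] yaw 85.4 F [ 0.3 -0.1 -0.2] gw 12.8 gf 39.5
rot [ 0.001  0.002 -0.006] shift(final axes) [0.021 0.014 1.149]
```

```bash
python3 -m crank '[[[0.02,0.01,0.3,0,0,0,8],[0,0,0.3,0,0,0,8],[0,0,0.25,0,0,0,8],[0,0,0.15,0,0,0,8],[0,0,0.06,0,0,0,8],[0,0,0,0,0,0,8],[0,0,0,0,0,0,8],[0,0,0,0,0,0,8]]]'
python3 -m crank '[[[0,0,0.04,0,0,0,8],[0,0,0.04,0,0,0,8],[0,0,0.02,0,0,0,8],[0,0,0,0,0,0,8],[0,0,0,0,0,0,8],[0,0,0,0,0,0,8],[0,0,0,0,0,0,8],[0,0,0,0,0,0,8]]]'
```

```text
time_s: 31.1
eef_pos: [509.4, 273.4, 27.3]
ee_rot: [0.0, 0.04, 0.999, 0.0]
force: [-0.4, 1.6, -0.5]
grip_width: 0.154
grip_force: 39.5
time_s: 31.9
eef_pos: [509.3, 273.4, 24.6]
ee_rot: [0.0, 0.04, 0.999, -0.0]
force: [-0.1, 0.3, -1.1]
grip_width: 0.15
grip_force: 39.5
```

```bash
python3 -m crank '[[[0,0,0.03,0,0,0,8],[0,0,0,0,0,0,8],[0,0,0,0,0,0,8],[0,0,0,0,0,0,18],[0,0,0,0,0,0,26],[0,0,0,0,0,0,34],[0,0,0,0,0,0,34],[0,0,0,0,0,0,34]]]'
python3 -m crank '[[[0,0,-0.2,0,0,0,34],[0,0,-0.5,0,0,0,34],[0,0,-0.9,0,0,0,34],[0,0,-1,0,0,0,34],[0,0,-1,0,0,0,34],[0,0,-0.7,0,0,0,34],[0,-1,0,0,0,0,45],[0,-1,0,0,0,0,45]]]'
python3 -m crank '[[[0,-1,0,0,0,0,45],[0,-1,0,0,0,0,45],[0,-1,0,0,0,0,45],[0,-1,0,0,0,0,45],[0,-1,0,0,0,0,45],[0,-1,0,0,0,0,45],[0,-1,0,0,0,0,45],[0,-1,0,0,0,0,45]]]'
python3 -m crank '[[[0,-1,0,0,0,0,60],[0,-1,0,0,0,0,60],[0,-1,0,0,0,0,60],[0,-1,0,0,0,0,60],[0,-1,0,0,0,0,60],[0,-1,0,0,0,0,60],[0,-1,0,0,0,0,60],[0,-1,0,0,0,0,60]]]'
python3 - <<'E'
from h import *
s=snap("side",'s11');t=snap("top",'t11')
a=cv2.resize(s[135:215,205:335],None,fx=6,fy=6,interpolation=2)
b=cv2.resize(t[165:260,190:310],None,fx=6,fy=6,interpolation=2)[:,:]
cv2.imwrite('pics/side11.png',a);cv2.imwrite('pics/top11.png',b)
# compare driver region with initial
for n in('top','side'):
    x=cv2.imread(f'pics/{n}0.png').astype(int); y=(t if n=='top' else s).astype(int)
    for nm,im in(('i',x),('n',y)):
        k=((im[...,2]>120)&(im[...,1]<70)&(im[...,0]<80)); k[:,:300]=0; k[:, 400:]=0; k[:180 if n=='top' else 190]=0; k[290:]=0
        q=np.argwhere(k); print(n,nm,len(q),q.mean(0) if len(q) else None)
E
python3 go.py 456.8 -291.7 60 92.8
```

```text
time_s: 32.7
eef_pos: [509.3, 273.4, 23.7]
ee_rot: [-0.0, 0.04, 0.999, -0.0]
force: [0.4, 1.1, 0.0]
grip_width: 0.4
grip_force: 0.0
time_s: 33.5
eef_pos: [505.4, 223.3, 132.9]
ee_rot: [0.001, 0.04, 0.999, 0.0]
force: [0.2, 0.3, -0.6]
grip_width: 0.527
grip_force: 0.0
time_s: 34.3
eef_pos: [489.2, 23.2, 132.5]
ee_rot: [0.001, 0.04, 0.999, -0.0]
force: [1.0, 0.8, -0.7]
grip_width: 0.526
grip_force: 0.0
time_s: 35.1
eef_pos: [473.0, -176.3, 132.4]
ee_rot: [0.001, 0.04, 0.999, -0.0]
force: [-0.2, -0.6, -0.1]
grip_width: 0.7
grip_force: 0.0
top i 147 [224.02721088 375.11564626]
top n 133 [224.89473684 375.42857143]
side i 166 [232.9939759  324.34337349]
side n 164 [233.16463415 324.22560976]
t 35.2 p [ 473.036 -177.555  132.311] yaw 85.2 F [-0.4 -0.4 -0.7] gw 60.1 gf 0.0
rot [-0.01   0.01  -0.947] shift(final axes) [ 0.872 -4.529  2.892]
```

```bash
python3 -m crank '[[[0,0,0,0,0,-0.95,60],[0.17,-0.9,0.2,0,0,0,60],[0.17,-0.9,0.3,0,0,0,60],[0.17,-0.9,0.4,0,0,0,60],[0.17,-0.9,0.5,0,0,0,60],[0.17,-0.88,0.6,0,0,0,60],[0,0,0.4,0,0,0,60],[0,0,0.2,0,0,0,60]]]' 40
python3 go.py 457 -291.2 4 92.8
```

```text
time_s: 36.0
eef_pos: [457.6, -287.3, 65.9]
ee_rot: [-0.0, -0.026, 1.0, 0.0]
force: [-0.8, 0.5, 0.4]
grip_width: 0.704
grip_force: 0.0
t 36.0 p [ 457.552 -287.272   65.891] yaw 93.0 F [-0.8  0.5  0.4] gw 60.1 gf 0.0
rot [ 0.007 -0.004  0.021] shift(final axes) [ 0.03  -0.156  2.476]
```

```bash
python3 -m crank '[[[0,-0.1,0.5,0,0,0,60],[0,0,0.5,0,0,0,60],[0,0,0.5,0,0,0,60],[0,0,0.4,0,0,0,60],[0,0,0.3,0,0,0,60],[0,0,0.1,0,0,0,60],[0,0,0,0,0,0,60],[0,0,0,0,0,0,60]]]' 40
python3 go.py 457 -291.2 4 92.8
```

```text
time_s: 36.8
eef_pos: [458.0, -290.8, 9.2]
ee_rot: [0.0, -0.026, 1.0, -0.0]
force: [0.2, -0.7, 1.1]
grip_width: 0.704
grip_force: 0.0
t 36.8 p [ 457.976 -290.801    9.167] yaw 93.0 F [ 0.2 -0.7  1.1] gw 60.2 gf 0.0
rot [-0.004  0.004  0.022] shift(final axes) [ 0.04  -0.014  0.207]
```

```bash
python3 -m crank '[[[0,0,0.1,0,0,0,50],[0,0,0.08,0,0,0,40],[0,0,0.03,0,0,0,40],[0,0,0,0,0,0,36],[0,0,0,0,0,0,32],[0,0,0,0,0,0,20],[0,0,0,0,0,0,20],[0,0,0,0,0,0,20]]]' 50
python3 -m crank '[[[0,0,0,0,0,0,20],[0,0,0,0,0,0,20],[0,0,0,0,0,0,20],[0,0,-0.1,0,0,0,20],[0,0,-0.2,0,0,0,20],[0,0,-0.4,0,0,0,20],[0,0,-0.6,0,0,0,20],[0,0,-0.6,0,0,0,20]]]'
python3 -m crank '[[[0,0,-0.6,0,0,0,20],[0,0,-0.6,0,0,0,20],[0,0,-0.6,0,0,0,20],[0,0,-0.3,0,0,0,20],[0,0,0,0,0,0,20],[0,0,0,0,0,0,20],[0,0,0,0,0,0,20],[0,0,0,0,0,0,20]]]'
python3 go.py 444.7 88.6 104 85.4
python3 - <<'E'
from h import *
s=snap("side",'s12')
im=s.astype(int); k=((im[...,2]>110)&(im[...,1]<70)&(im[...,0]<80)); k[:,:260]=0; k[:,420:]=0; k[:150]=0; k[290:]=0
n,l,st,c=cv2.connectedComponentsWithStats(k.astype(np.uint8)); print([ (st[i].tolist(),c[i].round(1).tolist()) for i in range(1,n) if st[i,4]>15])
E
```

```text
time_s: 37.6
eef_pos: [457.9, -290.8, 3.9]
ee_rot: [0.0, -0.026, 1.0, -0.0]
force: [-0.9, 0.4, 3.6]
grip_width: 0.293
grip_force: 49.6
time_s: 38.4
eef_pos: [457.7, -290.5, 52.0]
ee_rot: [-0.0, -0.026, 1.0, 0.0]
force: [0.3, 0.4, -1.3]
grip_width: 0.299
grip_force: 49.2
time_s: 39.2
eef_pos: [457.6, -290.4, 102.9]
ee_rot: [-0.0, -0.026, 1.0, 0.0]
force: [0.1, 1.0, -1.9]
grip_width: 0.298
grip_force: 49.2
t 39.2 p [ 457.569 -290.401  102.945] yaw 93.0 F [ 0.1  1.  -1.9] gw 25.4 gf 49.2
rot [ 0.006 -0.006  0.948] shift(final axes) [ 1.729 15.07  -0.042]
[([336, 195, 7, 6, 25], [338.9, 197.8]), ([309, 197, 19, 9, 110], [318.1, 201.3])]
```

```bash
python3 - <<'E'
from h import *
s=cv2.imread('pics/s12.png').astype(int)
a=np.radians(3.0); u=np.array([np.cos(a),np.sin(a)])
o=np.array([457.6,-290.4])
for d in(-66,-62,-58,39,166): print(d,pix("side",[*(o+d*u),114.5]).round(1))
# shaft tip search: project points along axis, print colors
for d in range(120,186,6):
    u0,v0=pix("side",[*(o+d*u),114.5]).round().astype(int); print(d,(u0,v0),s[v0-1:v0+2,u0].tolist())
E
```

```text
-66 [306.9 205.5]
-62 [308.2 205.2]
-58 [309.5 204.9]
39 [340.4 197.7]
166 [377.6 189. ]
120 (np.int64(365), np.int64(192)) [[67, 100, 127], [59, 96, 126], [100, 119, 133]]
126 (np.int64(366), np.int64(192)) [[69, 100, 127], [59, 95, 126], [111, 124, 141]]
132 (np.int64(368), np.int64(191)) [[75, 105, 129], [71, 101, 127], [60, 95, 127]]
138 (np.int64(370), np.int64(191)) [[79, 106, 129], [75, 102, 126], [111, 129, 141]]
144 (np.int64(371), np.int64(190)) [[27, 44, 62], [23, 41, 60], [70, 95, 118]]
150 (np.int64(373), np.int64(190)) [[33, 56, 76], [38, 70, 93], [18, 48, 74]]
156 (np.int64(375), np.int64(190)) [[31, 60, 90], [33, 71, 104], [118, 127, 133]]
162 (np.int64(377), np.int64(189)) [[35, 62, 91], [34, 62, 92], [31, 60, 92]]
168 (np.int64(378), np.int64(189)) [[33, 59, 89], [35, 61, 90], [33, 62, 90]]
174 (np.int64(380), np.int64(188)) [[34, 59, 88], [32, 58, 88], [32, 59, 89]]
180 (np.int64(382), np.int64(188)) [[34, 61, 88], [34, 60, 88], [32, 59, 87]]
```

```bash
python3 -m crank '[[[0,0,0,0,0,0.95,20],[0.12,1,0,0,0,0,20],[0.12,1,0,0,0,0,20],[0.12,1,0,0,0,0,20],[0.12,1,0,0,0,0,20],[0.12,1,0,0,0,0,20],[0.12,1,0,0,0,0,20],[0.12,1,0,0,0,0,20]]]'
python3 -m crank '[[[0.12,1,0,0,0,0,20],[0.12,1,0,0,0,0,20],[0.12,1,0,0,0,0,20],[0.12,1,0,0,0,0,20],[0.12,1,0,0,0,0,20],[0.12,1,0.1,0,0,0,20],[0.12,1,0.2,0,0,0,20],[0.1,0.9,0.3,0,0,0,20]]]'
python3 -m crank '[[[0,0,0.4,0,0,0,20],[0,0,0.5,0,0,0,20],[0,0,0.4,0,0,0,20],[0,0,0.2,0,0,0,20],[0,0,0,0,0,0,20],[0,0,0,0,0,0,20],[0,0,0,0,0,0,20],[0,0,0,0,0,0,20]]]'
python3 go.py 443.5 88.4 14 85.4
python3 - <<'E'
from h import *
s=snap("side",'s13')
o=np.array(sense()["eef_pos"]); 
im=s.astype(int); k=((im[...,2]>110)&(im[...,1]<70)&(im[...,0]<80)); k[:150]=0; k[:,:230]=0;k[:,330:]=0; k[215:]=0
n,l,st,c=cv2.connectedComponentsWithStats(k.astype(np.uint8)); print([ (st[i].tolist(),c[i].round(1).tolist()) for i in range(1,n) if st[i,4]>10])
a=np.radians(-4.6); u=np.array([np.cos(a),np.sin(a)])
for d in(-62,39,166): print(d,pix("side",[*(o[:2]+d*u),o[2]+11.6]).round(1))
E
```

```text
time_s: 40.05
eef_pos: [450.8, -113.5, 103.4]
ee_rot: [-0.0, 0.04, 0.999, 0.0]
force: [-0.1, 1.0, -1.4]
grip_width: 0.295
grip_force: 49.3
time_s: 40.85
eef_pos: [443.4, 85.4, 88.5]
ee_rot: [0.0, 0.04, 0.999, -0.0]
force: [0.4, -0.6, -1.1]
grip_width: 0.296
grip_force: 49.3
time_s: 41.65
eef_pos: [443.6, 84.2, 51.4]
ee_rot: [0.0, 0.04, 0.999, -0.0]
force: [0.4, -0.2, -0.8]
grip_width: 0.298
grip_force: 49.4
t 41.65 p [443.644  84.189  51.403] yaw 85.4 F [ 0.4 -0.2 -0.8] gw 25.5 gf 49.4
rot [-0.     0.005 -0.003] shift(final axes) [0.019 0.167 1.496]
[([253, 173, 16, 6, 63], [260.8, 175.7]), ([276, 172, 7, 5, 20], [279.0, 174.2])]
-62 [252.5 178.1]
39 [281.5 174.1]
166 [316.2 169.3]
```

```bash
python3 - <<'E'
from m import *
L=ray("top",*C2(513,445),10);R=ray("top",*C2(579,445),20);print('handle part',L,R,(L+R)/2)
L=ray("top",*C2(494,372),10);R=ray("top",*C2(610,372),20);print('notch',L,R,(L+R)/2)
print('notch y ends', ray("top",*C2(495,338),12), ray("top",*C2(495,408),12), ray("top",*C2(609,343),12),ray("top",*C2(609,412),12))
L=ray("top",*C2(548,150),10);R=ray("top",*C2(582,150),20);print('slot',L,R,(L+R)/2)
E
```

```text
handle part [395.24903264 115.23746249  10.        ] [393.97795064  69.06791939  20.        ] [394.61349164  92.15269094  15.        ]
notch [445.03306679 127.34258876  10.        ] [442.38109202  47.01399207  20.        ] [443.70707941  87.17829041  15.        ]
notch y ends [468.04592057 125.94737849  12.        ] [420.58106905 126.77480877  12.        ] [462.26226756  48.1125786   12.        ] [415.59387717  49.15356553  12.        ]
slot [595.92605967  87.41138996  10.        ] [593.94918598  62.80735309  20.        ] [594.93762282  75.10937152  15.        ]
```

```bash
python3 -m crank '[[[0.02,0.15,0.3,0,0,0,20],[0,0,0.4,0,0,0,20],[0,0,0.3,0,0,0,20],[0,0,0.2,0,0,0,20],[0,0,0.1,0,0,0,20],[0,0,0.04,0,0,0,20],[0,0,0,0,0,0,20],[0,0,0,0,0,0,20]]]'
python3 -m crank '[[[0,0,0.04,0,0,0,20],[0,0,0.03,0,0,0,20],[0,0,0,0,0,0,20],[0,0,0,0,0,0,20],[0,0,0,0,0,0,20],[0,0,0,0,0,0,20],[0,0,0,0,0,0,20],[0,0,0,0,0,0,20]]]'
```

```text
time_s: 42.5
eef_pos: [443.4, 88.0, 17.8]
ee_rot: [0.0, 0.04, 0.999, -0.0]
force: [-0.1, 0.5, -1.1]
grip_width: 0.293
grip_force: 49.4
time_s: 43.3
eef_pos: [443.2, 88.0, 15.8]
ee_rot: [0.0, 0.04, 0.999, -0.0]
force: [0.2, -0.8, -1.0]
grip_width: 0.297
grip_force: 49.4
```

```bash
python3 -m crank '[[[0,0,0.04,0,0,0,20],[0,0,0.03,0,0,0,20],[0,0,0,0,0,0,20],[0,0,0,0,0,0,20],[0,0,0,0,0,0,20],[0,0,0,0,0,0,20],[0,0,0,0,0,0,20],[0,0,0,0,0,0,20]]]'
```

```text
time_s: 44.1
eef_pos: [443.2, 88.1, 14.1]
ee_rot: [0.0, 0.04, 0.999, 0.0]
force: [-1.0, -0.3, -1.2]
grip_width: 0.298
grip_force: 49.4
```

```bash
python3 -m crank '[[[0,0,0.02,0,0,0,20],[0,0,0.02,0,0,0,20],[0,0,0,0,0,0,20],[0,0,0,0,0,0,28],[0,0,0,0,0,0,34],[0,0,0,0,0,0,40],[0,0,0,0,0,0,42],[0,0,0,0,0,0,42]]]'
python3 -m crank '[[[0,0,-0.1,0,0,0,42],[0,0,-0.3,0,0,0,42],[0,0,-0.5,0,0,0,42],[0,0,-1,0,0,0,42],[0,0,-1,0,0,0,42],[0,0,-1,0,0,0,42],[0,0,-1,0,0,0,42],[0,0,-1,0,0,0,42]]]'
python3 -m crank '[[[0,-1,-1,0,0,0,42],[0,-1,-1,0,0,0,42],[0,-1,0,0,0,0,42],[0,-1,0,0,0,0,42],[0,-1,0,0,0,0,42],[0,-1,0,0,0,0,42],[0,-1,0,0,0,0,42],[0,-1,0,0,0,0,42]]]'
python3 -m crank '[[[0.3,-1,0,0,0,0,42],[0.3,-1,0,0,0,0,42],[0.3,-1,0,0,0,0,42],[0.3,-1,0,0,0,0,42],[0.3,-1,0,0,0,0,42],[0.3,-1,0,0,0,0,42],[0,-1,0,0,0,0,42],[0,-1,0,0,0,0,42]]]'
python3 - <<'E'
from h import *
s=snap("side",'s14');t=snap("top",'t14')
a=cv2.resize(s[132:212,205:337],None,fx=6,fy=6,interpolation=2)[:295]
a=cv2.resize(s[140:212,215:337],(792,290),interpolation=2) if 0 else cv2.resize(s[140:212,215:337],None,fx=4.2,fy=4.2,interpolation=2)
b=cv2.resize(t[168:255,195:305],None,fx=3.4,fy=3.4,interpolation=2)
cv2.imwrite('pics/v14.png',np.vstack([cv2.copyMakeBorder(i,0,0,0,520-i.shape[1],0) for i in(a,b)])); print(a.shape,b.shape)
E
```

```text
time_s: 44.9
eef_pos: [443.2, 88.1, 13.0]
ee_rot: [-0.0, 0.04, 0.999, -0.0]
force: [-0.9, 0.3, 0.4]
grip_width: 0.491
grip_force: 0.0
time_s: 45.7
eef_pos: [443.1, 88.1, 162.3]
ee_rot: [0.0, 0.04, 0.999, -0.0]
force: [-0.1, -0.6, -0.0]
grip_width: 0.493
grip_force: 0.0
time_s: 46.5
eef_pos: [426.8, -112.2, 211.2]
ee_rot: [0.0, 0.04, 0.999, -0.0]
force: [0.1, 0.1, -0.0]
grip_width: 0.489
grip_force: 0.0
time_s: 47.3
eef_pos: [365.7, -308.0, 211.2]
ee_rot: [0.0, 0.04, 0.999, -0.0]
force: [-0.1, 0.6, 0.3]
grip_width: 0.489
grip_force: 0.0
(302, 512, 3) (296, 374, 3)
```

View pics/v14.png

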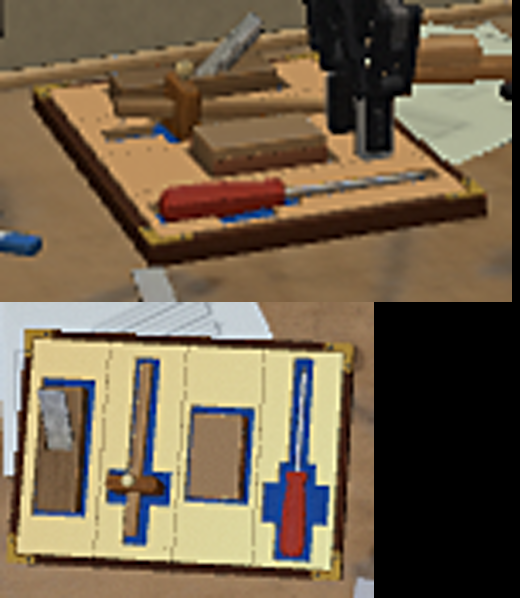

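The top view shows all four tools inside their pockets with blue around each, and the side view shows them sunk in. Last comes a numeric check of the gauge's height and tilt against its pose on the table, then I hand in.

```bash
python3 - <<'E'
from h import *
m=camera_model("side");T=np.array(m["world_from_camera"])
a=np.radians(-4.6); u=np.array([np.cos(a),np.sin(a),0]); v=np.array([-u[1],u[0],0]); o=np.array([509.3,273.4,0])
for n,c,off in(("nearTop",(113,90),-7),("nearBot",(116,113),-7),("far-ish top",(322,95),-7),("thumb top",(184,60),0),("fence top near-right",(183,80),-31)):
    d=T[:3,:3]@np.array([(c[0]/4.2+215-.4-m["cx"])/m["fx"],-(c[1]/4.2+140-.4-m["cy"])/m["fy"],-1]); e=T[:3,3]-o
    t=(off-e@v)/(d@v); p=e+t*d; print(n,'along',round(p@u,1),'z',round(p[2],1))
s=sense(); print(s['time_s'])
E
```

```text
nearTop along -99.9 z 61.7
nearBot along -98.4 z 40.5
far-ish top along 91.8 z 32.3
thumb top along -33.4 z 78.6
fence top near-right along -43.9 z 71.2
47.4
```

```bash
python3 -c "
from rig import *
print(finish_job())"
```

```text
the job is handed in; nothing more can be done
None
```

The plane, block, gauge and screwdriver are each in their own tray pocket, the bottle was not touched, and the job was handed in at 47 s; the gauge rests at about the same 8° tilt it had on the table.

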